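Put the sockets away by size

TASK

Put the three bright steel sockets away in the wooden holders, each standing upright, mouth up, down in the dish of its own size: the small one in the small dish, the medium one in the medium dish, the large one in the large dish. Set them down rather than dropping them, and leave the black impact socket and the hole saw standing where they are.

Things in the scene. Friction and masses are not known exactly. Their poses are not given: they have to be found in the camera images.
- socket_small: small bright steel spanner socket, loose: an upright plain cylinder 24 mm in diameter and 42 mm tall with a dark hexagon mouth on top. Origin: centre of its underside; z up along its axis. Stands on the bench at the start; grip it round the outside, fingertips 12 mm or more above its underside so that they clear the holder.
- socket_medium: medium bright steel spanner socket, loose: an upright plain cylinder 36 mm in diameter and 52 mm tall with a dark hexagon mouth on top. Origin: centre of its underside; z up along its axis. Stands on the bench at the start; grip it round the outside, fingertips 12 mm or more above its underside so that they clear the holder.
- socket_large: large bright steel spanner socket, loose: an upright plain cylinder 48 mm in diameter and 62 mm tall with a dark hexagon mouth on top. Origin: centre of its underside; z up along its axis. Stands on the bench at the start; grip it round the outside, fingertips 12 mm or more above its underside so that they clear the holder.
- holder_small: socket holder with the small dish: a pale wooden block 80 x 80 mm, 14 mm high, fixed to the bench, with one round dish in the middle of its top, 38 mm in diameter and 6 mm deep, lined black (dish floor 8 mm above the bench; the small socket has about 7 mm of play all round). Origin: centre of the block's underside on the bench, below the centre of the dish; z up.
- holder_medium: socket holder with the medium dish: a pale wooden block 80 x 80 mm, 14 mm high, fixed to the bench, with one round dish in the middle of its top, 50 mm in diameter and 6 mm deep, lined black (dish floor 8 mm above the bench; the medium socket has about 7 mm of play all round). Origin: centre of the block's underside on the bench, below the centre of the dish; z up.
- holder_large: socket holder with the large dish: a pale wooden block 80 x 80 mm, 14 mm high, fixed to the bench, with one round dish in the middle of its top, 62 mm in diameter and 6 mm deep, lined black (dish floor 8 mm above the bench; the large socket has about 7 mm of play all round). Origin: centre of the block's underside on the bench, below the centre of the dish; z up.
- black_socket: black impact socket, loose, 36 mm in diameter and 52 mm tall, upright on the bench; not to be moved. Origin: centre of its underside, z up.
- hole_saw: brass-coloured hole saw with a grey shank on top, loose, 45 mm in diameter and 66 mm tall, upright on the bench; not to be moved. Origin: centre of its underside, z up.
Not all that is in view belongs to the job. Leave any pink look-alike of the socket_large alone.

How it is judged (in metres and radians):
At the end, for the whole second after the job is handed in: Each steel socket stands upright (within 0.1 rad) and still on the floor of the dish of its own size (underside 5 to 10.5 mm above the bench, axis within 10 mm of the dish's centre); the black impact socket and the hole saw stand upright (within 0.1 rad) within 15 mm of where they were (horizontal distance between socket_small and holder_small below 0.01 m and height (world z) of socket_small between 0.005 and 0.0105 m and angle between each of socket_small, socket_medium, socket_large, black_socket, hole_saw's own z axis and vertical below 0.1 rad and linear speed of each of socket_small, socket_medium, socket_large below 0.02 m/s and horizontal distance between socket_medium and holder_medium below 0.01 m and height (world z) of socket_medium between 0.005 and 0.0105 m and horizontal distance between socket_large and holder_large below 0.01 m and height (world z) of socket_large between 0.005 and 0.0105 m and distance of each of black_socket, hole_saw from where it was at the start of the episode below 0.015 m); the robot touches nothing.
It fails at once if the black impact socket is shifted by more than 15 mm or tipped over (distance of black_socket from where it was at the start of the episode above 0.015 m or angle between black_socket's own z axis and vertical above 0.3 rad).
It fails at once if the hole saw is shifted by more than 15 mm or tipped over (distance of hole_saw from where it was at the start of the episode above 0.015 m or angle between hole_saw's own z axis and vertical above 0.3 rad).
It fails at once if the small socket is dropped or thrown (moves faster than 0.6 m/s with no finger touching it, a fall of about 20 mm) (linear speed of socket_small above 0.6 m/s and contact force between the fingers and socket_small below 0.05 N).
It fails at once if the medium socket is dropped or thrown (moves faster than 0.6 m/s with no finger touching it, a fall of about 20 mm) (linear speed of socket_medium above 0.6 m/s and contact force between the fingers and socket_medium below 0.05 N).
It fails at once if the large socket is dropped or thrown (moves faster than 0.6 m/s with no finger touching it, a fall of about 20 mm) (linear speed of socket_large above 0.6 m/s and contact force between the fingers and socket_large below 0.05 N).
It also fails if it takes over 83 s, if anything falls off the work surface, if the arm or the gripper's body presses on something with over 40 N, if the wrist force passes 120 N, or if a joint passes its speed limit or range.

ROBOT

A 7-joint arm with a two-finger parallel gripper is mounted at the origin on a cart in front of the work surface, level with it; the furniture and walls round the work are solid. World frame = base frame: x ahead of the robot, y to its left, z up, the work surface at z = 0. Lengths are in m, angles in degrees, forces in N, time in s.
With the tool pointing down it reaches from about 0.425 to 1.025 m from the base axis. Payload 3.6 kg.
Tool frame: the origin (TCP) lies on the centre line of the jaws, within the pads' length; the fingertips stand 14 mm ahead of it and the grasp point (between the pads) lies 5 mm behind it; z points along the fingers, y is the line along which they close (so a half turn about z gives the same grasp; the last joint's range is limited). The gripper opens to 85 mm and grips with 20 to 120 N. Pads are 22 mm wide; open, the fingers measure 114 mm over their backs; the gripper's body (76 mm by 85 mm) begins 54 mm behind the grasp point. The pads swing forward as they close: fully open they stand 13 mm farther back than shut.
Start: joints at [-80.415, 33.873, 2.773, 92.16, -1.908, 54.013, -1.931], TCP at [0.187, 0.7, 0.245] pointing down, gripper open.
Joint ranges: [-153.93, 153.93], [-27.13, 128.08], [-72.61, 78.16], [10.71, 143.7], [-87.88, 267.88], [4.46, 118.87], [-176.78, 176.78]. Speed limits (degrees/s): [147.25, 147.25, 180, 180, 180, 180, 180].

INTERFACE

Orientations are given as a 3x3 rotation matrix whose columns are the frame's x, y, z axes.
In Python, from station import bot, vision gives the robot as it stands. Calls block until the motion is done:
- bot.reach(position, orientation): joint-space move of the TCP to a pose.
- bot.move_l(position, v=0.15, rot=None): straight line of the TCP; rot=None keeps the orientation; v is the mean speed in m/s.
- bot.set_joints(angles): joint-space move.
- bot.command_gripper(opening, strength=None): finger opening in m; strength is the grip in N (None keeps the last); returns when the fingers have stopped.
- bot.pause(seconds).
- bot.solve_ik(position, orientation): joint angles nearest the present ones, or None.
- bot.state(): the state.
- vision.capture(name): name is "scene" or "top" or "wrist"; returns (picture, depth): 384x512x3 uint8, red, green, blue; 384x512 float32, m along the optical axis (not along the pixel's ray), 0 where there is no reading.
- vision.camera_info(name): a dict with "fx", "fy", "cx", "cy" (pixels), "k1" (the pictures are not rectified: a ray, as slopes to the right and down, at radius r is drawn at 1 + k1 r^2 times it, then the intrinsics apply), "R" (3x3) and "t" (3): a world point X has camera coordinates R X + t. Camera axes: x right, y down, z forward; pixel columns grow to the right and rows downward; lengths in m; the calibration is good to about 2 mm. A picture is of the moment at which its call begins: read the wrist's pose just before it. camera_info takes no time and is no camera call; for the wrist camera it gives the pose at the moment of the call.
A pose or a line that the arm cannot do raises bot.Unreachable and nothing moves.
- bot.close_job(): hands the job in; it is judged then, once.
The state is a dict: "time_s": time; "qpos": joint angles; "joint_velocities": joint speeds; "effort": joint torques, N m; "tcp_pos": TCP position; "tcp_rot": TCP orientation; "wrist_force": force on the tool from outside, world axes, zero at the start; "torque": the same for the moment, N m; "gripper_width": finger opening in m; "gripper_force": force on a finger pad.
Only numpy, scipy, OpenCV 4.12 (cv2) and the standard library are available. Lean on these libraries where they do the work, as an engineer would, in place of code of your own. Each camera call takes 0.05 s, during which the arm holds its last target. There are 200 camera calls.

## Working session

There is one attempt and no reset: what is moved stays moved. The work goes in short steps, each a Python script; the robot and the scene stay as the last script left them, time stands still between calls to the robot, and variables do not carry over. Pictures are saved under pics/ and viewed, at most 14 in all, crops included, and the job is handed in when it is done.

```bash
ls; mkdir -p pics; python3 - <<'E'
from station import bot, vision
import cv2,numpy as np
for n in ("top","scene"):
    p,d=vision.capture(n); np.savez(f"pics/{n}.npz",p=p,d=d)
    cv2.imwrite(f"pics/{n}0.png",p[:,:,::-1])
    i=vision.camera_info(n); print(n,i,"cam pos",-np.array(i["R"]).T@np.array(i["t"]))
print(bot.state())
E
```

```text
pics
top {'fx': 459.5396313652007, 'fy': 459.5396313652007, 'cx': 252.10346153110206, 'cy': 193.35190371512056, 'k1': 0.008423655147401902, 'R': array([[-0.02423774, -0.99945203,  0.0225425 ],
       [-0.98172139,  0.01953771, -0.18931822],
       [ 0.18877405, -0.0267191 , -0.98165699]]), 't': array([-0.02745574,  0.55123926,  0.82592083])} cam pos [ 0.38458549 -0.01614279  0.91574952]
scene {'fx': 407.36637547524634, 'fy': 407.36637547524634, 'cx': 255.779388226505, 'cy': 192.79854384691131, 'k1': 0.011151024007820773, 'R': array([[-0.9096809 , -0.41530572,  0.00134735],
       [-0.23759372,  0.51775622, -0.82187451],
       [ 0.34063159, -0.74796367, -0.56966698]]), 't': array([0.49166677, 0.18575797, 0.70434982])} cam pos [0.251471   0.63484276 0.55325213]
{'time_s': 0.1, 'qpos': array([-80.41299527,  33.9205079 ,   2.76870906,  92.22716029,
        -1.90889007,  54.01281325,  -1.9283587 ]), 'joint_velocities': array([ 0.03958358, -0.0999316 , -0.01812458, -0.12913161, -0.16403127,
       -0.04135487,  0.00339278]), 'effort': array([ 3.89349705e-03, -5.49995399e+01,  1.55321091e+00, -1.98825413e+01,
        9.75805538e-03,  3.84038678e-03, -1.17887217e-05]), 'tcp_pos': array([0.18677569, 0.69980207, 0.24426764]), 'tcp_rot': array([[-9.66203297e-01,  2.57780957e-01, -4.08197356e-04],
       [ 2.57781257e-01,  9.66201329e-01, -1.95330709e-03],
       [-1.09124542e-04, -1.99251738e-03, -9.99998009e-01]]), 'wrist_force': array([0.89685546, 0.03190174, 0.05082286]), 'torque': array([ 0.04253003,  0.02899787, -0.01011631]), 'gripper_force': 0.0, 'gripper_width': 0.08535808151949614}
```

View pics/top0.png

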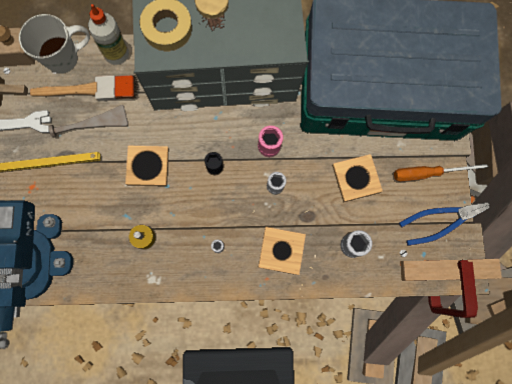

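View pics/scene0.png

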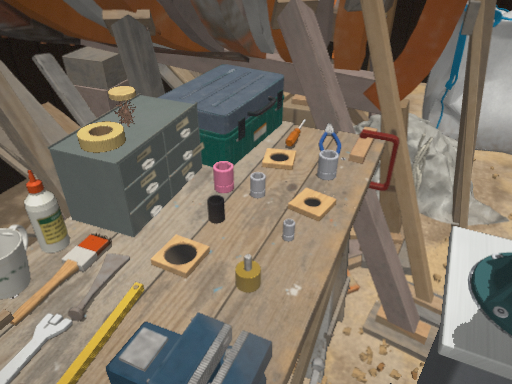

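The top view shows the large holder at (146,165), the medium at (358,177) and the small at (283,251). The steel sockets are small (217,246), medium (277,181) and large (357,243). Black is at (214,162), the hole saw at (141,237) and the pink decoy at (270,140).

```bash
cat > h.py <<'E'
import numpy as np, cv2
def rays(i,uv):
    uv=np.asarray(uv,float).reshape(-1,2)
    s=(uv-[i["cx"],i["cy"]])/[i["fx"],i["fy"]]; r0=s.copy()
    for _ in range(5): s=r0/(1+i["k1"]*(s**2).sum(1,keepdims=True))
    return np.c_[s,np.ones(len(s))]
def onplane(i,uv,z):
    R=np.array(i["R"]);c=-R.T@np.array(i["t"]); d=rays(i,uv)@R
    return c+d*((z-c[2])/d[:,2])[:,None]
def cloud(i,dep):
    h,w=dep.shape; v,u=np.mgrid[:h,:w]
    P=rays(i,np.c_[u.ravel(),v.ravel()])*dep.reshape(-1,1)
    R=np.array(i["R"]); return ((P-np.array(i["t"]))@R).reshape(h,w,3)
def mec(pts):
    c,r=cv2.minEnclosingCircle(np.float32(pts[:,:2]*1000)); return np.array(c)/1000,2*r
E
python3 - <<'E'
from station import vision
from h import *
f=np.load("pics/top.npz");p,d=f["p"],f["d"];i=vision.camera_info("top");X=cloud(i,d)
hsv=cv2.cvtColor(p,cv2.COLOR_RGB2HSV)
def comp(m,uv,R):
    a=np.zeros(m.shape,np.uint8);cv2.circle(a,uv,R,1,-1); m=(m&(a>0)).astype(np.uint8)
    n,l,s,_=cv2.connectedComponentsWithStats(m); k=1+s[1:,4].argmax(); m=(l==k).astype(np.uint8)
    return max(cv2.findContours(m,0,cv2.CHAIN_APPROX_NONE)[0],key=len)
for n,uv,h in [("small",(217,246),.042),("medium",(277,181),.052),("large",(357,243),.062),("black",(214,162),.052),("saw",(141,237),.05),("pink",(270,140),.062)]:
    z=X[...,2]; c=comp((z>h-.006),uv,26)
    zt=np.percentile(z[c[:,0,1],c[:,0,0]],[5,50,95]); zz=h
    W=onplane(i,c[:,0],zz); print(n,mec(W),"contour z",zt.round(4),"mean cloud",X[z>h-.006].shape[0])
for n,uv in [("large",(146,165)),("medium",(358,177)),("small",(283,251))]:
    dish=comp(hsv[...,2]<60,uv,22); W=onplane(i,dish[:,0],.014); print(n,mec(W))
    wood=comp((hsv[...,2]>150)&(hsv[...,1]>70),uv,36); W=onplane(i,wood[:,0],.014)
    r=cv2.minAreaRect(np.float32(W[:,:2]*1000)); print("   block",r,"z",np.median(X[wood[:,0,1],wood[:,0,0],2]))
E
```

```text
small (array([0.45362564, 0.02850434]), 23.580265045166016) contour z [0.0395 0.0416 0.0436] mean cloud 53456
medium (array([ 0.57452167, -0.0883399 ]), 36.32316970825195) contour z [0.0481 0.0511 0.0533] mean cloud 50679
large (array([ 0.45005502, -0.23698949]), 49.722232818603516) contour z [0.0578 0.0612 0.064 ] mean cloud 48702
black (array([0.61641376, 0.03398864]), 36.72169494628906) contour z [0.0471 0.0508 0.0534] mean cloud 50679
saw (array([0.47630603, 0.17508301]), 17.374494552612305) contour z [0.0453 0.0636 0.0664] mean cloud 51052
pink (array([ 0.65883087, -0.07877074]), 48.5206413269043) contour z [0.0575 0.0612 0.0641] mean cloud 48702
large (array([0.62039642, 0.17044229]), 58.28236770629883)
   block ((611.3362426757812, 172.168701171875), (143.3003692626953, 107.48979187011719), 83.55509185791016) z -0.00013685156088407796
medium (array([ 0.587211  , -0.25375169]), 46.14866256713867)
   block ((573.0994873046875, -255.04837036132812), (117.07693481445312, 141.42945861816406), 7.6707892417907715) z -3.288147127299363e-05
small (array([ 0.44360803, -0.09550529]), 35.10271453857422)
   block ((434.80169677734375, -81.52742004394531), (108.05329132080078, 113.32339477539062), 78.82032012939453) z 0.00012263202236086746
```

```bash
python3 - <<'E'
from station import vision,bot
from h import *
f=np.load("pics/top.npz");i=vision.camera_info("top");X=cloud(i,f["d"]);z=X[...,2]
for n,c in [("L",(.6204,.1704)),("M",(.5872,-.2538)),("S",(.4436,-.0955))]:
    m=(np.hypot(X[...,0]-c[0],X[...,1]-c[1])<.062)&(z>.008)&(z<.03)
    r=cv2.minAreaRect(np.float32(X[m][:,:2]*1000)); print(n,r)
def box(n,m): print(n,X[m].min(0).round(3),X[m].max(0).round(3))
box("toolbox",(X[...,0]>.62)&(X[...,1]<-.12)&(z>.08)); box("drawers",(X[...,0]>.6)&(X[...,1]>-.1)&(X[...,1]<.25)&(z>.08))
box("vise",(X[...,1]>.3)&(X[...,0]<.55)&(z>.05)); box("nearL",(X[...,1]<-.27)&(X[...,0]>.36)&(X[...,0]<.55)&(z>.02))
for s in (1,-1):
    R=np.array([[s,0,0],[0,-s,0],[0,0,-1]],float)
    for xy in [(.4536,.0285),(.4436,-.0955),(.5745,-.0883),(.5872,-.2538),(.45,-.237),(.6204,.1704)]:
        for h in (.032,.2):
            q=bot.solve_ik([*xy,h],R); print(s,xy,h,None if q is None else np.round(q))
E
```

```text
L ((620.648193359375, 169.955322265625), (81.2745590209961, 80.8462905883789), 87.55227661132812)
M ((587.6207275390625, -254.85423278808594), (80.97799682617188, 81.2288818359375), 13.439804077148438)
S ((443.54180908203125, -96.73503112792969), (80.43144226074219, 80.10338592529297), 78.3235092163086)
toolbox [ 0.643 -0.494  0.08 ] [ 0.899 -0.12   0.182]
drawers [ 0.715 -0.1    0.08 ] [0.899 0.25  0.256]
vise [0.284 0.355 0.05 ] [0.541 0.416 0.146]
nearL [ 0.36  -0.553  0.02 ] [ 0.55  -0.329  0.068]
1 (0.4536, 0.0285) 0.032 [-17.  39.  11. 134. -40.  10. -59.]
1 (0.4536, 0.0285) 0.2 [-46.  26.  49. 130. -33.  37. -63.]
1 (0.4436, -0.0955) 0.032 [ -0.  39.   9. 134. -35.  10. -48.]
1 (0.4436, -0.0955) 0.2 [-38.  32.  62. 130. -43.  43. -34.]
1 (0.5745, -0.0883) 0.032 [-13.  45.  25. 118. -43.  26. -44.]
1 (0.5745, -0.0883) 0.2 [-28.  35.  47. 115. -35.  46. -50.]
1 (0.5872, -0.2538) 0.032 [  0.  48.  29. 111. -42.  32. -32.]
1 (0.5872, -0.2538) 0.2 [-17.  45.  59. 107. -47.  56. -27.]
1 (0.45, -0.237) 0.032 [ 15.  40.  11. 127. -29.  15. -39.]
1 (0.45, -0.237) 0.2 [-17.  34.  57. 12
[... 186 characters left out ...]
.   9.   9.  72.]
-1 (0.4536, 0.0285) 0.2 [-17.  19.  10. 129.  -6.  33.  87.]
-1 (0.4436, -0.0955) 0.032 [  9.  38.  -4. 134.  16.   9.  80.]
-1 (0.4436, -0.0955) 0.2 [ -8.  19.  18. 129. -11.  33. 109.]
-1 (0.5745, -0.0883) 0.032 [  8.  42.  -6. 117.  10.  21.  85.]
-1 (0.5745, -0.0883) 0.2 [ -6.  27.  14. 114. -10.  40. 104.]
-1 (0.5872, -0.2538) 0.032 [ 25.  44.  -9. 110.  13.  27.  97.]
-1 (0.5872, -0.2538) 0.2 [  7.  32.  18. 106. -14.  44. 122.]
-1 (0.45, -0.237) 0.032 [ 31.  39. -11. 126.  26.  16.  87.]
-1 (0.45, -0.237) 0.2 [ -3.  26.  34. 123. -23.  38. 138.]
-1 (0.6204, 0.1704) 0.032 [-19.  44.  -1. 109.   2.  27.  69.]
-1 (0.6204, 0.1704) 0.2 [-23.  31.   5. 105.  -4.  44.  74.]
```

```bash
python3 - <<'E'
from station import vision,bot
from h import *
i=vision.camera_info("wrist");s=bot.state();R=np.array(i["R"]);c=-R.T@np.array(i["t"])
print("cam in tool",s["tcp_rot"].T@(c-s["tcp_pos"]), "axis",s["tcp_rot"].T@R[2])
f=np.load("pics/top.npz");i=vision.camera_info("top");X=cloud(i,f["d"])
for y in np.arange(-.4,-.1,.04):
    m=(abs(X[...,1]-y)<.02)&(X[...,0]>.6)
    print(round(y,2),[X[m&(X[...,2]>h)][:,0].min().round(3) for h in (.03,.06,.09,.12,.15)])
E
```

```text
cam in tool [ 0.06722995 -0.00170059 -0.12816072] axis [-2.68828743e-01  2.57452180e-06  9.63187992e-01]
-0.4 [np.float64(0.652), np.float64(0.652), np.float64(0.652), np.float64(0.654), np.float64(0.667)]
-0.36 [np.float64(0.643), np.float64(0.643), np.float64(0.643), np.float64(0.643), np.float64(0.669)]
-0.32 [np.float64(0.643), np.float64(0.643), np.float64(0.643), np.float64(0.643), np.float64(0.672)]
-0.28 [np.float64(0.646), np.float64(0.646), np.float64(0.646), np.float64(0.646), np.float64(0.676)]
-0.24 [np.float64(0.651), np.float64(0.651), np.float64(0.651), np.float64(0.651), np.float64(0.678)]
-0.2 [np.float64(0.667), np.float64(0.667), np.float64(0.667), np.float64(0.669), np.float64(0.68)]
-0.16 [np.float64(0.679), np.float64(0.679), np.float64(0.679), np.float64(0.683), np.float64(0.684)]
-0.12 [np.float64(0.652), np.float64(0.655), np.float64(0.754), np.float64(0.754), np.float64(0.754)]
```

```bash
cat >> h.py <<'E'
from station import bot, vision
RT=np.array([[-1,0,0],[0,1,0],[0,0,-1]],float)
S=dict(small=((.4536,.0285),(.4436,-.0961)),medium=((.5745,-.0883),(.5874,-.2543)),large=((.4501,-.2370),(.6205,.1702)))
def st(t):
    s=bot.state(); print(t,round(s["time_s"],1),np.round(s["tcp_pos"],4),"w",round(s["gripper_width"],4),"f",np.round(s["gripper_force"],1),"wf",np.round(s["wrist_force"],1),flush=True); return s
def pick(n,zt=.034,zh=.2):
    x,y=S[n][0]; bot.reach([x,y,zh],RT); bot.move_l([x,y,.11],.2); bot.move_l([x,y,zt],.06); st("down")
    bot.command_gripper(0.0,50); s=st("grip"); z=s["tcp_pos"][2]
    bot.move_l([x,y,.08],.08); bot.move_l([x,y,zh],.2); st("lift"); return z
def place(n,z,zh=.2):
    x,y=S[n][1]; bot.reach([x,y,zh],RT); bot.move_l([x,y,z+.03],.15); s=st("above")
    bot.move_l([x,y,z+.012],.04); s=st("near"); e=s["tcp_pos"]-np.array([x,y,z+.012])
    bot.move_l([x-e[0],y-e[1],z+.0087-e[2]],.02); st("set")
E
python3 - <<'E'
from h import *
bot.move_l([.187,.69,.30],.3); bot.reach([.4536,.0285,.25],RT); st("over")
z=pick("small"); print(z)
p,d=vision.capture("wrist"); cv2.imwrite("pics/w1.png",p[:,:,::-1])
E
```

```text
over 3.0 [0.454  0.0293 0.2501] w 0.0853 f 0.0 wf [-0.1  0.6 -0.1]
down 5.3 [0.4538 0.0285 0.0343] w 0.0855 f 0.0 wf [-0.7  0.  -0.4]
grip 5.9 [0.4537 0.0285 0.0343] w 0.0223 f 48.8 wf [-0.4  0.8  5.3]
lift 7.4 [0.4528 0.0286 0.1992] w 0.0219 f 49.0 wf [-0.1  0.4 -1.6]
0.034306601831503775
```

View pics/w1.png

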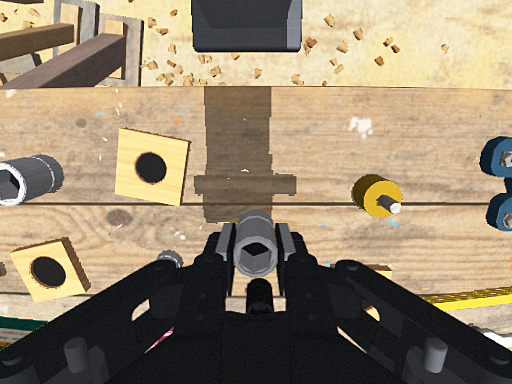

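The small socket sits upright between the pads at (256,250). Placing it now.

```bash
python3 - <<'E'
from h import *
place("small",.0343)
bot.command_gripper(.05); st("open"); x,y=S["small"][1]
bot.move_l([x,y,.11],.1); bot.command_gripper(.085); bot.move_l([x,y,.2],.2); st("up")
z=pick("medium"); print(z)
E
```

```text
above 9.1 [ 0.4441 -0.0958  0.0647] w 0.0222 f 49.0 wf [-0.2  0.2 -0.4]
near 9.7 [ 0.4434 -0.0961  0.0461] w 0.0221 f 49.0 wf [ 0.   0.3 -1. ]
set 10.0 [ 0.4438 -0.096   0.0432] w 0.0226 f 49.0 wf [-0.1 -0.4 -1.1]
open 10.3 [ 0.4439 -0.0961  0.0433] w 0.0501 f 0.0 wf [ 0.3 -0.   0.5]
up 12.2 [ 0.4433 -0.0958  0.1997] w 0.0848 f 0.0 wf [ 0.1 -0.2 -0.4]
down 14.8 [ 0.5748 -0.0884  0.0344] w 0.0851 f 0.0 wf [ 0.2  0.6 -0. ]
grip 15.3 [ 0.5746 -0.0883  0.0344] w 0.0351 f 49.7 wf [-0.6  0.1  4.1]
lift 16.8 [ 0.5735 -0.0879  0.1989] w 0.0346 f 50.0 wf [-0.1  0.8 -1.5]
0.03442038672758362
```

```bash
python3 - <<'E'
from h import *
place("medium",.0344)
bot.command_gripper(.065); st("open"); x,y=S["medium"][1]
bot.move_l([x,y,.12],.1); bot.command_gripper(.085); bot.move_l([x,y,.22],.2); st("up")
z=pick("large"); print(z)
p,d=vision.capture("wrist"); cv2.imwrite("pics/w2.png",p[:,:,::-1])
E
```

```text
above 18.6 [ 0.5882 -0.2546  0.0653] w 0.0349 f 50.0 wf [ 0.1 -0.1 -1.1]
near 19.1 [ 0.5873 -0.2543  0.0462] w 0.0347 f 50.0 wf [-1.3  0.2 -2. ]
set 19.4 [ 0.5875 -0.2543  0.0433] w 0.0346 f 50.0 wf [ 0.8 -0.5 -1.8]
open 19.9 [ 0.5878 -0.2544  0.0437] w 0.0652 f 0.0 wf [ 0.4 -0.4  0.4]
up 21.8 [ 0.5868 -0.2538  0.2194] w 0.0851 f 0.0 wf [-0.5  0.3 -0.9]
down 24.4 [ 0.4503 -0.2371  0.0343] w 0.0852 f 0.0 wf [ 0.2 -0.   0.5]
grip 24.8 [ 0.4503 -0.2372  0.0344] w 0.0466 f 51.5 wf [-1.3  0.6  5.5]
lift 26.3 [ 0.4492 -0.2363  0.199 ] w 0.0468 f 52.1 wf [-0.  -0.6 -4.8]
0.03441041061178355
```

View pics/w2.png

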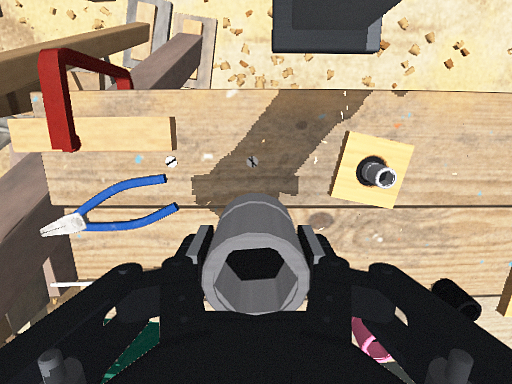

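The large socket is held at (255,265), and the small one is standing in its dish at (378,172).

```bash
python3 - <<'E'
from h import *
place("large",.0344)
bot.command_gripper(.075); st("open"); x,y=S["large"][1]
bot.move_l([x,y,.12],.1); bot.command_gripper(.085); bot.move_l([x,y,.3],.2); bot.reach([.187,.69,.30],RT); st("up")
p,d=vision.capture("top"); i=vision.camera_info("top");X=cloud(i,d)
for n,c,h in [(k,S[k][1],hh) for k,hh in (("small",.05),("medium",.06),("large",.07))]+[("black",(.6164,.034),.052)]:
    z=X[...,2]; m=(np.hypot(X[...,0]-c[0],X[...,1]-c[1])<.04)&(z>h-.006)&(z<h+.02)
    uv=np.argwhere(m)[:,::-1]; print(n,c,mec(onplane(i,uv,h)),np.percentile(z[m],[5,50,95]).round(4))
cv2.imwrite("pics/end.png",p[:,:,::-1])
p,d=vision.capture("scene"); cv2.imwrite("pics/end2.png",cv2.resize(p[100:320,100:400,::-1],None,fx=2.5,fy=2.5))
E
```

```text
above 29.0 [0.6215 0.1702 0.0653] w 0.0468 f 52.0 wf [-0.7  0.2 -4.6]
near 29.6 [0.6204 0.1702 0.0462] w 0.0466 f 52.0 wf [-0.7 -0.9 -4.6]
set 29.9 [0.6205 0.1702 0.0433] w 0.0468 f 52.0 wf [ 1.3 -0.3 -4.3]
open 30.3 [0.6211 0.1703 0.0439] w 0.0751 f 0.0 wf [-0.1 -0.7 -0.9]
up 35.0 [0.1891 0.6892 0.3002] w 0.0851 f 0.0 wf [-0.5 -0.7 -0.3]
small (0.4436, -0.0961) (array([ 0.44365393, -0.09550254]), 23.559743881225586) [0.0464 0.0489 0.052 ]
medium (0.5874, -0.2543) (array([ 0.58724377, -0.25289383]), 36.79823303222656) [0.0555 0.0593 0.0621]
large (0.6205, 0.1702) (array([0.62046124, 0.16911481]), 49.19905471801758) [0.0653 0.0691 0.0715]
black (0.6164, 0.034) (array([0.61649731, 0.03401316]), 36.57649612426758) [0.0475 0.0509 0.0541]
```

View pics/end.png

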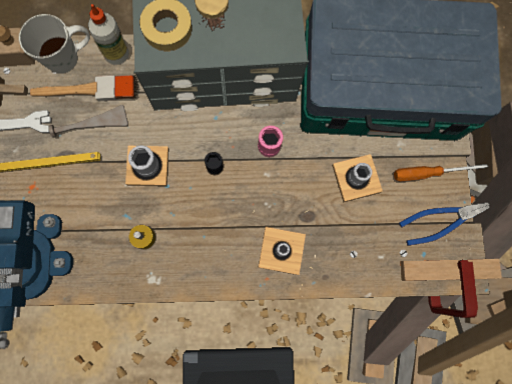

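View pics/end2.png

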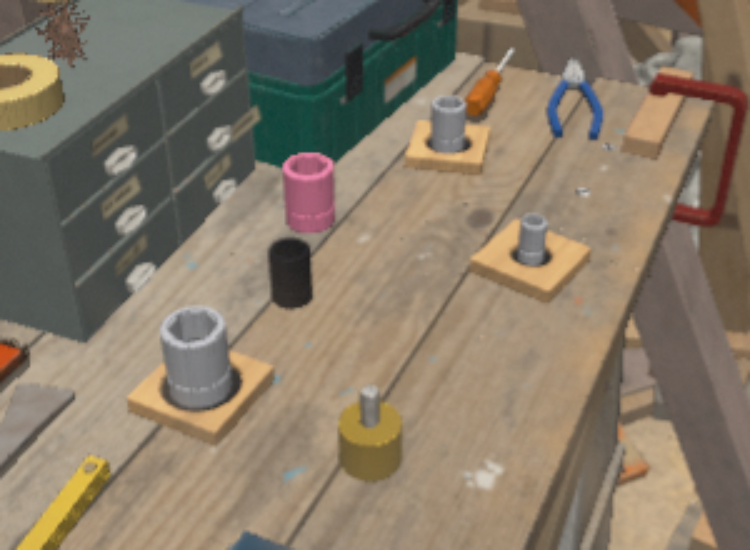

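All three sockets stand upright in their dishes: large (146,160), medium (358,177) and small (283,250). They are centred within 2 mm, and their tops are at the expected heights. The black socket (214,162) and the hole saw (141,237) have not moved.

```bash
python3 -c "
from station import bot
print(bot.close_job())"
```

```text
the job is handed in; nothing more can be done
None
```

The small, medium and large steel sockets are upright in their matching dishes, each within about 2 mm of centre; the black socket and hole saw were not moved, and the job was handed in at about 35 s of the 83 s allowed (no verdict was returned).

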